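Brush out the grinder and hold it on full speed

ROBOT

A 6-joint arm with a two-finger parallel gripper is mounted at the origin on the work surface. World frame = base frame: x ahead of the robot, y to its left, z up, the work surface at z = 0. Lengths are in m, angles in rad, forces in N, time in s.
With the tool pointing down it reaches from about 0.425 to 0.95 m from the base axis. Payload 3.5 kg.
Tool frame: the origin (TCP) lies at the centre of the arm's flange, where the gripper is bolted on; the fingertips stand 173 mm ahead of it and the grasp point (between the pads) lies 155 mm ahead of it; y points along the fingers, z is the direction in which the jaws open and shut, and the axes are right-handed (so a half turn about y gives the same grasp; the last joint's range is limited). The gripper opens to 85 mm and grips with 20 to 120 N. Pads are 22 mm wide; open, the fingers measure 114 mm over their backs; the gripper's body (76 mm by 85 mm) begins 54 mm behind the grasp point. The pads swing forward as they close: fully open they stand 13 mm farther back than shut.
Start: joints at [-1.363, 0.286, 1.577, -0, 1.279, -0.15], TCP at [0.236, -0.632, 0.405] pointing down, gripper open.
Joint ranges: [-2.77, 2.77], [-0.9, 2.22], [0.21, 2.48], [-1.53, 4.67], [0.24, 2.81], [-2.84, 2.84]. Speed limits (rad/s): [2.79, 2.79, 3.14, 3.14, 3.14, 3.14].

INTERFACE

Orientations are given as a 3x3 rotation matrix whose columns are the frame's x, y, z axes.
In Python, from workcell import r gives the robot as it stands.
- The arm moves only by the tool step_arm, never from a script. Its argument "rows" is a list of rows, each a list of 5 numbers: the shift along the tool's x, y, z in mm, then the turn about the tool's y in degrees, then the opening, from 0 (shut) to 1 (fully open). A call has 1 to 20 rows; each row shifts and turns the pose as measured when the row begins, along the tool's axes as they then stand; what a row does not reach is not made up. A row lasts 1/8 s, in which the tool goes at most 62.5 mm and 10.7 degrees, less where a joint would pass 70% of its speed; a pose out of reach is approached as far as the arm can. A call is refused whole if a number of a shift passes 62.5 or a number of a turn 10.7, either way. A call with a gripper value outside its range is refused whole. The fingers move at their own pace and stop on an object; "newtons" is the grip in N (left out, the last holds). Time passes only in rows, so rows that do not move let the fingers close. It gives the time, the measured TCP pose, the force and the opening at its end, in the units of the state.
- r.sense(): the state, without advancing time (a new reading comes with each control period).
- r.camera(name): name is "scene" or "top"; returns a dict with "frame" (400x640x3 uint8, red, green, blue), "camera_matrix" (3x3 intrinsics, pixels), "distortion" ([k1, k2, p1, p2, k3] as OpenCV has them; the pictures are not rectified), "extrinsics" (4x4, takes a point from world to camera coordinates). Camera axes: x right, y down, z forward; pixel columns grow to the right and rows downward; lengths in m; the calibration is good to about 2 mm. A picture is of the moment at which its call begins. There is no depth.
- r.finish_job(): hands the job in, once; it reports no verdict.
The state is a dict: "time_s": time; "joint_positions": joint angles; "dq": joint speeds; "effort": joint torques, N m; "tcp_pos": TCP position; "tcp_rot": TCP orientation; "ft_force": force on the tool from outside, world axes, zero at the start; "torque": the same for the moment, N m; "grip_width": opening from 0.0 (shut) to 1.0 (fully open).
Only numpy, scipy, OpenCV 4.12 (cv2) and the standard library are available. Lean on these libraries where they do the work, as an engineer would, in place of code of your own. Each camera call takes 0.05 s, during which the arm holds its last target. There are 200 camera calls.

TASK

Clean out the coffee grinder: lift the brush from its pot, dip the bristles well down into the grinder's open throat for a moment, and stand the brush back in its pot before working the speed lever on the grinder's side. Then press that spring lever down with your fingertips, past its first two clicks to the third (full speed), and finish while still holding it there, for it springs back when let go. Leave everything else on the counter standing where it is.

Things in the scene. Friction and masses are not known exactly. Their poses are not given: they have to be found in the camera images.
- grinder: Compact coffee grinder, dark steel, fixed: base 210 x 130 mm. Origin: centre of its footprint on the counter; front (chute, catch cup) to its -x, z up. Motor tower 170 mm high at its rear (x +10 to +95 mm); in front of it a round burr head 112 mm wide, 92 to 156 mm above the counter, with the open throat on top (the hopper is off).
- throat (a point): Rim centre of the grinder's open throat, 205 mm above the counter: a round aluminium funnel, 70 mm outside and 62 mm inside diameter at the rim, narrowing to 52 mm inside at its floor (the burr), which lies 49 mm below the rim (the burr cone in it is only drawn). Well down means 20 mm or more below the rim.
- dial (a joint): Spring-return speed dial on the grinder's right (-y) side, axis along the grinder's y. Rad: 0 at rest (off), grows as the lever is pressed down. Clicks into notches at 0.30, 0.60 and 0.90 (third, full speed); end stop 0.95. The spring returns it to 0 from everywhere. At the finger bar: 4 to 8 N of spring, about 3 N more climbing each hump (0.15, 0.45, 0.75), 3 N less beyond it.
- dial_axis (a point): Point on the dial's turning axis, level with the middle of the finger bar: 84 mm to the right (-y) of the grinder's middle plane, 121 mm above the counter.
- lever_bar (a point): Centre of the lever's finger bar, moving with the dial: round wooden bar, diameter 18 mm, 40 mm long, level, along the grinder's y, 75 mm from the dial axis. At rest the lever points to the grinder's front (-x) and 0.40 rad up (bar centre 150 mm above the counter), at the third click 0.50 rad down (85 mm). Axes: the grinder's at rest, turning with the dial.
- brush: Round cleaning brush, 166 mm long, 60 g: rigid bristle head at most 23 mm wide, 45 mm long, ferrule 20 mm wide, then a straight wooden handle 17 mm in diameter from 62 to 150 mm above the bristle end, and a 21 mm bead on top. Origin: middle of the bristle end; z along the handle. Starts upright in its pot, bristles down, on the pot's floor.
- brush_grip (a point): Point on the handle's axis 130 mm above the bristle end, a good place to grip.
- pot: Heavy loose steel brush pot (about 600 g), round, 66 mm high, foot 60 mm across, inner floor 8 mm above its underside; the bore is 35 mm wide from 30 to 50 mm height, flaring to 46 mm inside at the mouth. Origin: centre of its underside, z up.
- jar: Closed amber glass jar, 72 mm wide, 105 mm high, bystander. Origin: centre of its underside.
- tin: Food tin, 74 mm wide, 100 mm high, bystander. Origin: centre of its underside.
- mug: White mug, 80 mm wide, 88 mm high, bystander. Origin: centre of its underside.
- pepper: Small closed glass spice jar, 44 mm wide, 100 mm high, bystander. Origin: centre of its underside.
- tea_box: Carton, 75 x 130 x 70 mm high, bystander. Origin: centre of its underside.
- sauce: Green glass bottle, 60 mm wide, 170 mm high, bystander. Origin: centre of its underside.
- tamper: Steel coffee tamper standing on its 54 mm foot, 78 mm high, bystander. Origin: centre of its underside.

How it is judged:
By the outcome, as a careful person would: the job done as asked, in the order asked, and still so for the second after the job is handed in, while the arm keeps its last pose, push and grip.
It also fails if it takes over 70 s, if anything falls off the work surface, if the arm or the gripper's body presses on something with over 40 N, if the wrist force passes 120 N, or if a joint passes its speed limit or range.

## Working session

There is one attempt and no reset: what is moved stays moved. The work goes in short steps, Python scripts to look and compute and a tool call to move; the robot and the scene stay as the last step left them, time stands still between calls to the robot, and variables do not carry over. Pictures are saved under pics/ and viewed, about 8 in all and at most 12, crops included, and the job is handed in when it is done.

Besides the shell and the picture viewer there is one more tool, called after ">>>" as name(argument=value, ...) on one line, values as JSON. step_arm: Moves the arm, as the interface text tells. Its arguments: {"type":"object","properties":{"rows":{"type":"array"},"newtons":{"type":"number"}},"required":["rows"]}

```bash
ls; mkdir -p pics; python3 - <<'E'
from workcell import r
import cv2,numpy as np,pickle
d={}
for n in ("scene","top"):
    c=r.camera(n); d[n]=c
    cv2.imwrite(f"pics/{n}0.png",c["frame"][:,:,::-1])
    print(n,np.round(c["camera_matrix"],1).tolist(),c["distortion"],np.round(c["extrinsics"],4).tolist())
pickle.dump(d,open("cam.pkl","wb"))
s=r.sense();print(s)
E
```

```text
pics
scene [[451.4, 0.0, 323.2], [0.0, 451.4, 197.2], [0.0, 0.0, 1.0]] [-0.04597434  0.          0.          0.          0.        ] [[0.9225, 0.3857, -0.018, -0.5222], [0.2789, -0.6978, -0.6597, -0.0757], [-0.267, 0.6036, -0.7513, 1.3719], [0.0, 0.0, 0.0, 1.0]]
top [[391.1, 0.0, 318.2], [0.0, 391.1, 200.4], [0.0, 0.0, 1.0]] [-0.00905434  0.          0.          0.          0.        ] [[0.0011, -1.0, 0.0037, -0.0594], [-0.9914, -0.0016, -0.1309, 0.5629], [0.1309, -0.0036, -0.9914, 1.0397], [0.0, 0.0, 0.0, 1.0]]
{'time_s': 0.1, 'joint_positions': array([-1.36300892e+00,  2.87119071e-01,  1.57802153e+00, -5.67452096e-06,
        1.27861365e+00, -1.50001072e-01]), 'dq': array([-0.00018431,  0.00031527, -0.00264122,  0.00083196, -0.00029086,
        0.00067107]), 'effort': array([ 1.21253855e-03, -4.07295692e+01, -2.93700331e+01, -1.38588725e-04,
        3.42876745e-03, -1.33335551e-06]), 'tcp_pos': array([ 0.2363677 , -0.63202466,  0.40346201]), 'tcp_rot': array([[-9.36673094e-01, -4.51246454e-04,  3.50204670e-01],
       [-3.50204817e-01,  2.11398801e-03, -9.36670762e-01],
       [-3.17659114e-04, -9.99997664e-01, -2.13814437e-03]]), 'ft_force': array([ 0.5756851 ,  0.02895194, -0.55912651]), 'torque': array([ 0.02803008, -0.00387784, -0.00800351]), 'grip_width': 1.0011546870357027}
```

View pics/scene0.png

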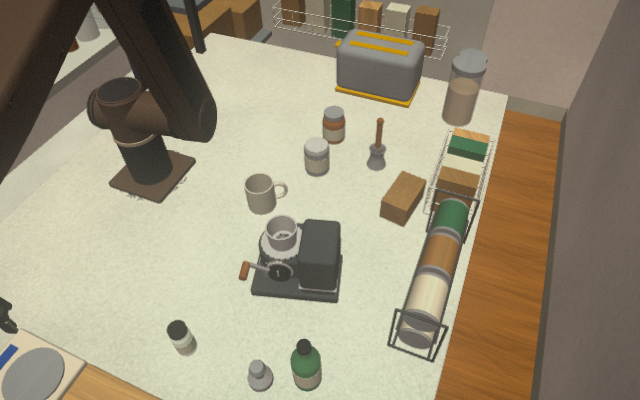

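View pics/top0.png

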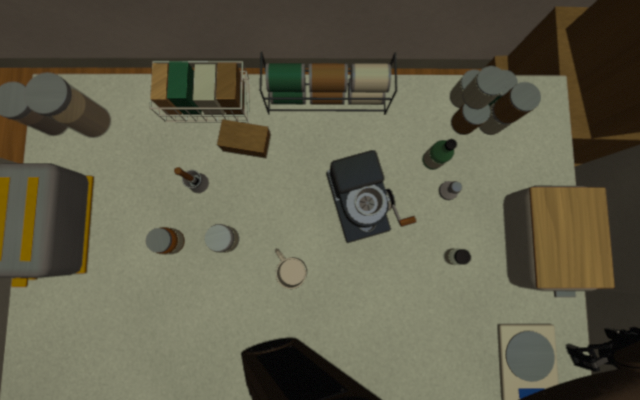

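The scene view shows the grinder at about (297,262), its lever bar at (245,270), and the brush in its pot at (378,150). The top view shows the throat at about (367,204), the bar at (407,221), and the brush from bead (180,172) to pot (196,183). I'll zoom in to get exact pixels.

```bash
python3 - <<'E'
import cv2,numpy as np,pickle
d=pickle.load(open("cam.pkl","rb"))
def crop(n,x,y,w,h,s):
    im=cv2.resize(d[n]["frame"][y:y+h,x:x+w],None,fx=s,fy=s,interpolation=cv2.INTER_CUBIC).copy()
    for u in range((-x)%10,w,10): cv2.line(im,(u*s,0),(u*s,6 if (x+u)%50 else 16),(255,0,0),1)
    for v in range((-y)%10,h,10): cv2.line(im,(0,v*s),(6 if (y+v)%50 else 16,v*s),(255,0,0),1)
    return im
a=crop("top",315,140,110,110,4); b=crop("scene",230,205,120,100,3)
c=crop("top",160,155,60,50,5);e=crop("scene",355,110,40,70,4)
W=np.zeros((600,800,3),np.uint8)
W[:440,:440]=a; W[:300,440:800]=b; W[310:560,445:745]=c[:250,:300]
cv2.imwrite("pics/z1.png",W[:,:,::-1])
# brush masks
for n,(x0,y0,x1,y1) in {"scene":(360,110,395,180),"top":(165,155,215,200)}.items():
    h=cv2.cvtColor(d[n]["frame"],cv2.COLOR_RGB2HSV)[y0:y1,x0:x1]
    m=((h[...,0]<18)&(h[...,1]>110)).astype(np.uint8)
    ys,xs=np.nonzero(m); print(n,xs.min()+x0,xs.max()+x0,ys.min()+y0,ys.max()+y0,len(xs))
    for q in np.unique(ys): print(q+y0,xs[ys==q].min()+x0,xs[ys==q].max()+x0,end="; ")
    print()
for n,(x0,y0,x1,y1) in {"scene":(232,255,262,285),"top":(392,208,422,232)}.items():
    h=cv2.cvtColor(d[n]["frame"],cv2.COLOR_RGB2HSV)[y0:y1,x0:x1]
    m=((h[...,0]<18)&(h[...,1]>110)).astype(np.uint8)
    c,_=cv2.findContours(m,0,2); c=max(c,key=cv2.contourArea); print(n,cv2.minAreaRect(c+np.array([x0,y0])),len(c))
E
```

```text
scene 376 382 118 147 111
118 379 381; 119 378 382; 120 377 382; 121 377 382; 122 378 382; 123 378 381; 125 378 381; 126 378 381; 127 377 381; 128 378 380; 129 377 381; 130 377 380; 131 377 380; 132 377 380; 133 377 380; 134 377 379; 135 377 379; 136 377 379; 137 377 380; 138 377 379; 139 376 379; 140 377 379; 141 376 378; 142 377 378; 143 376 378; 144 376 378; 145 376 379; 146 376 379; 147 376 378; 
top 175 192 168 180 105
168 176 179; 169 175 180; 170 175 181; 171 175 183; 172 175 185; 173 176 187; 174 178 189; 175 181 190; 176 183 192; 177 184 192; 178 185 192; 179 187 192; 180 190 190; 
scene ((243.88076782226562, 269.6038513183594), (6.577935218811035, 16.839513778686523), 15.255120277404785) 21
top ((407.1415100097656, 220.7452850341797), (5.906503677368164, 15.52174186706543), 74.05460357666016) 21
```

View pics/z1.png

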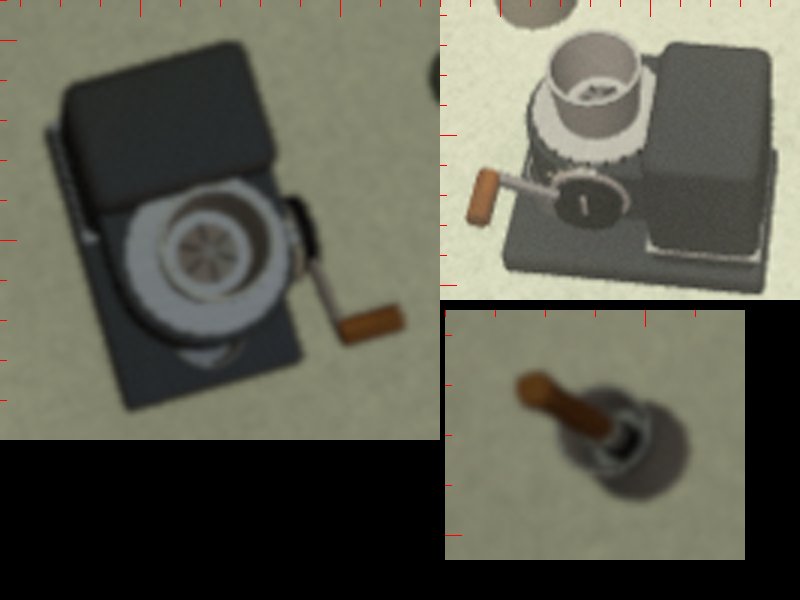

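```bash
cat > h.py <<'E'
import cv2,numpy as np,pickle
def ray(c,p):
    K,D,E=np.array(c["camera_matrix"]),np.array(c["distortion"]),np.array(c["extrinsics"])
    q=cv2.undistortPoints(np.array([[p]],float),K,D)[0,0]
    R,t=E[:3,:3],E[:3,3]; return -R.T@t, R.T@np.array([q[0],q[1],1.])
def plane(c,p,z):
    o,d=ray(c,p); return o+d*(z-o[2])/d[2]
def tri(c1,p1,c2,p2):
    o1,d1=ray(c1,p1);o2,d2=ray(c2,p2)
    A=np.stack([d1,-d2],1); k=np.linalg.lstsq(A,o2-o1,rcond=None)[0]
    a,b=o1+k[0]*d1,o2+k[1]*d2; return (a+b)/2, np.linalg.norm(a-b)
def proj(c,P):
    E=np.array(c["extrinsics"]);return cv2.projectPoints(np.array(P,float).reshape(-1,1,3),cv2.Rodrigues(E[:3,:3])[0],E[:3,3],np.array(c["camera_matrix"]),np.array(c["distortion"]))[0][:,0]
E
python3 - <<'E'
from h import *
np.set_printoptions(precision=4,suppress=True)
d=pickle.load(open("cam.pkl","rb"));S,T=d["scene"],d["top"]
print("throat",tri(S,(281.8,227.9),T,(368.5,201.1)),plane(S,(281.8,227.9),.205),plane(T,(368.5,201.1),.205))
print("bar",tri(S,(243.9,269.6),T,(407.1,220.7)),plane(S,(243.9,269.6),.150),plane(T,(407.1,220.7),.150))
print("bead",tri(S,(379.7,120.5),T,(178.3,171)),plane(S,(379.7,120.5),.164),plane(T,(178.3,171),.164))
print("pot mouth",plane(T,(195.2,180.4),.066))
# handle bottom near mouth
print("handle low", plane(S,(377.3,145),.066),plane(T,(191.5,178),.075))
f=lambda u,v:(315+u/4,140+v/4)
a,b,e,g=[plane(T,f(*q),.02) for q in ((50,130),(125,408),(300,360),(0,0))]
print("base front-left,front-right,",b,e,"yaw",np.degrees(np.arctan2(*(a-b)[1::-1])),np.degrees(np.arctan2(-(e-b)[0]*-1,-(e-b)[1])),np.linalg.norm(e-b))
# bar axis
t=np.radians(74.05)
u=np.array([np.cos(t+np.pi/2),np.sin(t+np.pi/2)])*7
p,q=plane(T,np.array([407.1,220.7])+u,.15),plane(T,np.array([407.1,220.7])-u,.15)
print("bar dir",np.degrees(np.arctan2(*(p-q)[1::-1])),np.linalg.norm(p-q))
for n,im in(("jar",(220,238)),("pep",(164,240))): print(n,plane(T,im,.1))
print("mug",plane(T,(292,271),.088),"tea",plane(T,(244,137),.07),"tamper",plane(T,(450,189),.05),"pepper",plane(T,(460,257),.09),"sauce",plane(T,(441,152),.12))
E
```

```text
throat (array([ 0.5428, -0.1741,  0.1974]), np.float64(0.005760677817253732)) [ 0.5483 -0.1774  0.205 ] [ 0.5394 -0.1747  0.205 ]
bar (array([ 0.4992, -0.2745,  0.1525]), np.float64(0.002810004112711893)) [ 0.4993 -0.2725  0.15  ] [ 0.4983 -0.2759  0.15  ]
bead (array([0.619 , 0.2843, 0.1682]), np.float64(0.00341577271741632)) [0.6189 0.2909 0.164 ] [0.6184 0.2847 0.164 ]
pot mouth [0.6131 0.2732 0.066 ]
handle low [0.617  0.2974 0.066 ] [0.6179 0.2806 0.075 ]
base front-left,front-right, [ 0.4496 -0.1362  0.02  ] [ 0.4828 -0.2578  0.02  ] yaw 14.74163994085734 15.276020207239696 0.12607578506815417
bar dir 105.89223437354156 0.03461114097578207
jar [0.4573 0.1927 0.1   ]
pep [0.452  0.3358 0.1   ]
mug [0.3738 0.0085 0.088 ] tea [0.7327 0.1441 0.07  ] tamper [ 0.5934 -0.4192  0.05  ] pepper [ 0.4096 -0.4236  0.09  ] sauce [ 0.6789 -0.3759  0.12  ]
```

Estimates: grinder yaw ≈ 15°, throat ≈ (0.541,-0.175), bar ≈ (0.499,-0.275), brush axis ≈ (0.618,0.285). Moving to above the brush.

>>> step_arm(rows=[[-34,-2,-36,0,1],[-34,-2,-36,0,1],[-34,-2,-36,0,1],[-34,-2,-36,0,1],[-34,-2,-36,0,1],[-34,-2,-36,0,1],[-34,-2,-36,0,1],[-34,-2,-36,0,1],[-34,-2,-36,0,1],[-34,-2,-36,0,1],[-34,-2,-36,0,1],[-34,-2,-36,0,1],[-34,-2,-36,0,1],[-34,-2,-36,0,1],[-34,-2,-36,0,1],[-34,-2,-36,0,1],[-34,-2,-36,0,1],[-34,-2,-36,0,1],[-34,-2,-36,0,1],[0,0,0,0,1]], newtons=40)

```text
time_s: 2.6
tcp_pos: [0.6108, 0.2636, 0.4367]
tcp_rot: [[-0.938, -0.009, 0.347], [-0.347, 0.009, -0.938], [0.006, -1.0, -0.012]]
ft_force: [0.5, -0.8, -0.2]
grip_width: 1.002
```

>>> step_arm(rows=[[-7,15,-9,0,1],[-7,15,-8,0,1],[0,15,0,0,1],[0,0,0,0,1]])

```text
time_s: 3.1
tcp_pos: [0.6172, 0.284, 0.3856]
tcp_rot: [[-0.938, -0.015, 0.345], [-0.345, 0.007, -0.938], [0.012, -1.0, -0.011]]
ft_force: [-0.1, -0.5, -0.4]
grip_width: 0.996
```

```bash
cat >> h.py <<'E'
def go(s,target,off=0.155):
    "mm in tool axes to bring point off ahead of TCP to target"
    R,p=np.array(s["tcp_rot"]),np.array(s["tcp_pos"])
    return np.round(R.T@(np.array(target)-(p+R[:,1]*off))*1000,1)
E
python3 - <<'E'
from workcell import r
from h import *
s=r.sense();print(s["tcp_pos"],s["tcp_rot"].round(3).tolist(),s["joint_positions"].round(2))
print(go(s,[.618,.285,.138]))
d={n:r.camera(n) for n in("scene","top")};pickle.dump(d,open("cam1.pkl","wb"))
a=cv2.resize(d["scene"]["frame"][60:190,310:440],None,fx=3,fy=3,interpolation=2)
b=cv2.resize(d["top"]["frame"][120:250,130:260],None,fx=3,fy=3,interpolation=2)
P=s["tcp_pos"]+s["tcp_rot"][:,1]*.155
for n in d: print(n,proj(d[n],[P,[P[0],P[1],.164],[P[0],P[1],.138]]).round(1).tolist())
cv2.imwrite("pics/z2.png",np.hstack([a,b])[:,:,::-1])
E
```

```text
[0.6171619  0.28396663 0.3856134 ] [[-0.938, -0.015, 0.345], [-0.345, 0.007, -0.938], [0.012, -1.0, -0.011]] [0.28 0.31 1.58 0.01 1.26 1.5 ]
[-4.  92.6  2.2]
scene [[379.5, 101.9], [377.7, 121.4], [377.0, 128.6]]
top [[167.9, 166.5], [178.1, 172.4], [181.7, 174.5]]
```

View pics/z2.png

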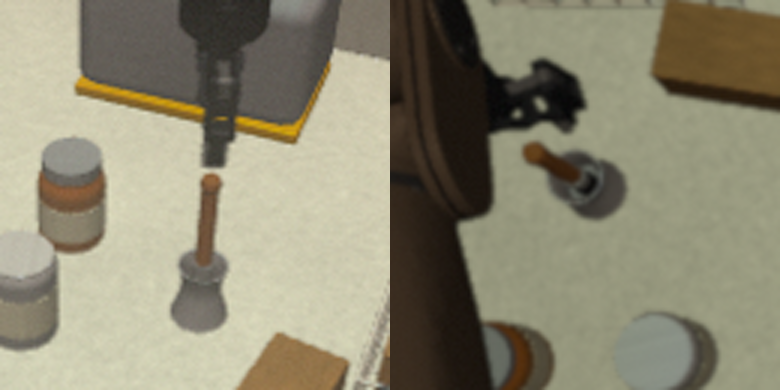

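The gripper is centred over the bead: predicted bead pixels match the observed ones to within 2 px in both views. Descending, then closing gently.

>>> step_arm(rows=[[-3,20,1,0,1],[-2,20,1,0,1],[0,20,0,0,1],[0,16,0,0,1],[0,8,0,0,1],[0,4,0,0,1],[0,0,0,0,1]])

```text
time_s: 4.08
tcp_pos: [0.6225, 0.2839, 0.2941]
tcp_rot: [[-0.939, -0.011, 0.344], [-0.344, 0.008, -0.939], [0.007, -1.0, -0.011]]
ft_force: [-0.0, -1.2, 0.2]
grip_width: 1.0
```

```bash
python3 - <<'E'
from workcell import r
from h import *
s=r.sense();print(s["tcp_pos"],s["ft_force"],go(s,[.619,.286,.138]))
E
```

```text
[0.62251912 0.28394314 0.29412596] [-0.01152095 -1.17831143  0.21151981] [ 1.5  1.2 -1.4]
```

>>> step_arm(rows=[[1,1,0,0,0.6],[0,0,0,0,0.3],[0,0,0,0,0],[0,0,0,0,0],[0,0,0,0,0],[0,0,0,0,0],[0,0,0,0,0]], newtons=40)

```text
time_s: 4.95
tcp_pos: [0.6221, 0.2838, 0.2957]
tcp_rot: [[-0.939, -0.006, 0.344], [-0.344, 0.009, -0.939], [0.003, -1.0, -0.011]]
ft_force: [0.3, 0.9, -0.3]
grip_width: 0.19
```

```bash
python3 - <<'E'
from workcell import r
from h import *
s=r.sense();print(s["tcp_pos"],s["tcp_rot"].round(3).tolist(),s["ft_force"],s["grip_width"])
d={n:r.camera(n) for n in("scene","top")};pickle.dump(d,open("cam2.pkl","wb"))
a=cv2.resize(d["scene"]["frame"][60:190,310:440],None,fx=3,fy=3,interpolation=2)
b=cv2.resize(d["top"]["frame"][120:250,130:260],None,fx=3,fy=3,interpolation=2)
cv2.imwrite("pics/z3.png",np.hstack([a,b])[:,:,::-1])
E
```

```text
[0.62205669 0.28383291 0.29570453] [[-0.939, -0.006, 0.344], [-0.344, 0.009, -0.939], [0.003, -1.0, -0.011]] [ 0.27263275  0.88620924 -0.29261934] 0.18972631091447453
```

View pics/z3.png

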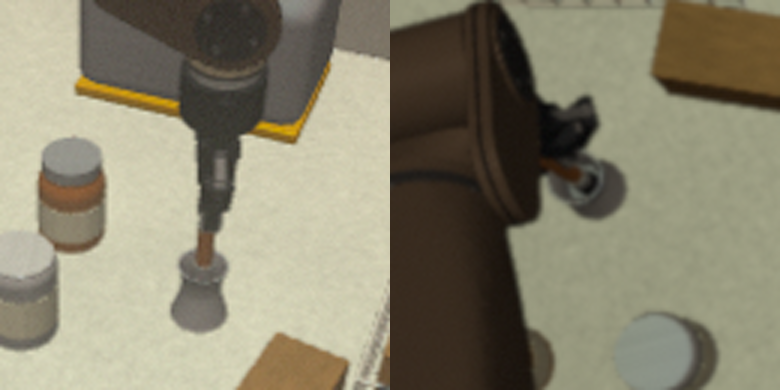

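Grip width 0.19 (16 mm) means the handle is held, and the pot is undisturbed. Lifting straight up.

>>> step_arm(rows=[[0,-8,0,0,0],[0,-15,0,0,0],[0,-20,0,0,0],[0,-20,0,0,0],[0,-20,0,0,0],[0,-30,0,0,0],[0,-35,0,0,0],[0,-35,0,0,0],[0,-35,0,0,0],[0,-25,0,0,0],[0,0,0,0,0]])

```text
time_s: 6.42
tcp_pos: [0.6215, 0.2808, 0.5611]
tcp_rot: [[-0.939, 0.005, 0.345], [-0.345, 0.012, -0.939], [-0.009, -1.0, -0.01]]
ft_force: [-0.3, -0.2, -0.5]
grip_width: 0.182
```

```bash
python3 - <<'E'
from workcell import r
from h import *
s=r.sense();print(s["tcp_pos"],s["tcp_rot"].round(3).tolist(),s["ft_force"],s["grip_width"])
d={n:r.camera(n) for n in("scene","top")};pickle.dump(d,open("cam3.pkl","wb"))
a=cv2.resize(d["scene"]["frame"][30:190,310:440],None,fx=3,fy=3,interpolation=2)
b=cv2.resize(d["top"]["frame"][90:250,120:250],None,fx=3,fy=3,interpolation=2)
cv2.imwrite("pics/z4.png",np.hstack([a,b])[:,:,::-1])
print(go(s,[.541,-.175,.385]))
P=s["tcp_pos"]+s["tcp_rot"][:,1]*(.155+.130); print(P,[proj(d[n],[P]) for n in d])
E
```

```text
[0.62147559 0.28081738 0.56107754] [[-0.939, 0.005, 0.345], [-0.345, 0.012, -0.939], [-0.009, -1.0, -0.01]] [-0.32810447 -0.16352711 -0.49544249] 0.1824377561737275
[234.1  15.  401.9]
[0.62279537 0.28434868 0.27610247] [array([[383.57560296,  88.50523356]]), array([[160.45326727, 158.37432824]])]
```

View pics/z4.png

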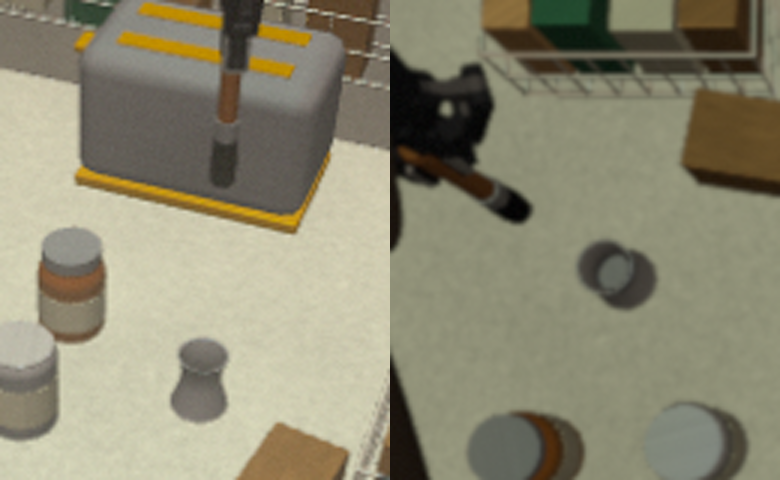

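The brush is up with its bristle end at scene (384,91) and top (162,160), within 3 px of prediction. The pot is still standing at top (194,181). Moving over the throat.

>>> step_arm(rows=[[10,0,17,0,0],[20,0,34,0,0],[20,0,34,0,0],[20,0,34,0,0],[20,0,34,0,0],[20,0,34,0,0],[20,0,34,0,0],[20,0,34,0,0],[20,0,34,0,0],[20,0,34,0,0],[20,0,34,0,0],[20,0,34,0,0],[8,0,14,0,0],[0,0,0,0,0]])

```text
time_s: 8.28
tcp_pos: [0.5264, -0.2059, 0.5273]
tcp_rot: [[-0.94, -0.046, 0.337], [-0.338, 0.012, -0.941], [0.039, -0.999, -0.027]]
ft_force: [0.7, -0.2, -0.9]
grip_width: 0.189
```

```bash
python3 - <<'E'
from workcell import r
from h import *
s=r.sense();print(s["tcp_pos"],s["tcp_rot"].round(3).tolist(),s["ft_force"],s["grip_width"])
d={n:r.camera(n) for n in("scene","top")};pickle.dump(d,open("cam4.pkl","wb"))
a=cv2.resize(d["scene"]["frame"][150:310,220:350],None,fx=3,fy=3,interpolation=2)
b=cv2.resize(d["top"]["frame"][120:280,310:440],None,fx=3,fy=3,interpolation=2)
cv2.imwrite("pics/z5.png",np.hstack([a,b])[:,:,::-1])
P=s["tcp_pos"]+s["tcp_rot"][:,1]*(.155+.130); print(P,[proj(d[n],[P]) for n in d])
print(go(s,[.541,-.175,.175],.285))
# pot from cam3 after lift
e=pickle.load(open("cam3.pkl","rb"));print("pot mouth",plane(e["top"],(194,180.5),.066),plane(e["scene"],(377.6,148),.066), tri(e["scene"],(377.6,148),e["top"],(194,180.5)))
E
```

```text
[ 0.52642464 -0.20587618  0.52727063] [[-0.94, -0.046, 0.337], [-0.338, 0.012, -0.941], [0.039, -0.999, -0.027]] [ 0.71922829 -0.22624379 -0.92294865] 0.18867693222509527
[ 0.51344953 -0.20233913  0.24258811] [array([[259.74971862, 220.7333242 ]]), array([[383.3506481 , 210.52989905]])]
[-37.8  66.6 -14.6]
pot mouth [0.61278945 0.27646871 0.066     ] [0.62187649 0.285249   0.066     ] (array([0.61777223, 0.27976334, 0.06660945]), np.float64(0.011735953167644047))
```

View pics/z5.png

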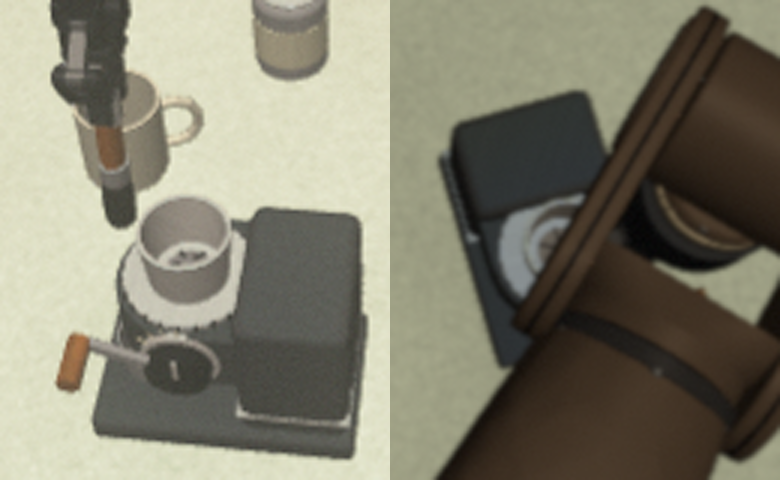

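The brush overshot to the grinder's right: bristle end at scene (260,225), rim centre at (282,228). Correcting at this height before lowering.

>>> step_arm(rows=[[-10,0,-4,0,0],[-10,0,-4,0,0],[-10,0,-4,0,0],[-6,0,-2,0,0],[0,0,0,0,0]])

```text
time_s: 9.0
tcp_pos: [0.5592, -0.1732, 0.527]
tcp_rot: [[-0.938, -0.044, 0.345], [-0.346, 0.013, -0.938], [0.037, -0.999, -0.027]]
ft_force: [0.4, 0.1, -0.7]
grip_width: 0.188
```

```bash
python3 - <<'E'
from workcell import r
from h import *
s=r.sense();print(s["tcp_pos"],s["tcp_rot"].round(3).tolist(),s["ft_force"],s["grip_width"])
d={n:r.camera(n) for n in("scene","top")};pickle.dump(d,open("cam4.pkl","wb"))
a=cv2.resize(d["scene"]["frame"][150:310,220:350],None,fx=3,fy=3,interpolation=2)
b=cv2.resize(d["top"]["frame"][120:280,310:440],None,fx=3,fy=3,interpolation=2)
cv2.imwrite("pics/z6.png",np.hstack([a,b])[:,:,::-1])
P=s["tcp_pos"]+s["tcp_rot"][:,1]*.2877; print(P,[proj(d[n],[P]) for n in d])
print(go(s,[.541,-.176,.172],.2877))
E
```

```text
[ 0.55915253 -0.17321576  0.52700219] [[-0.938, -0.044, 0.345], [-0.346, 0.013, -0.938], [0.037, -0.999, -0.027]] [ 0.41828037  0.14360092 -0.70952592] 0.1875752254900841
[ 0.54654042 -0.16960377  0.23960146] [array([[281.25599413, 214.85007173]]), array([[368.19294665, 195.92639266]])]
[ 4.9 67.7  5.9]
```

View pics/z6.png

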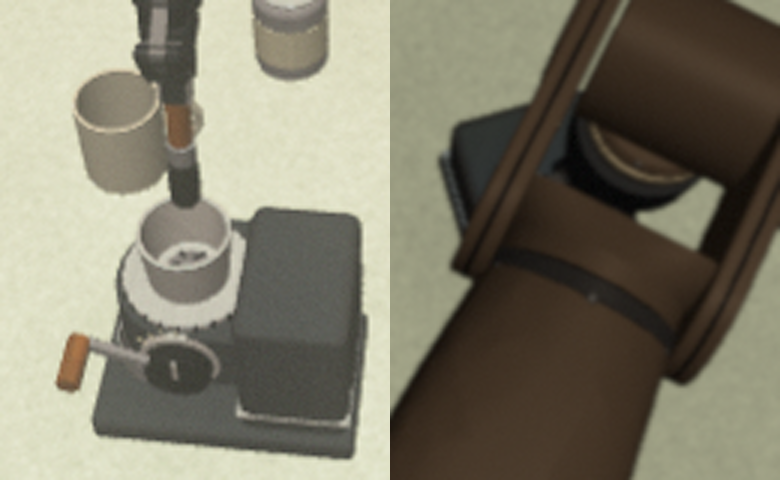

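The bristle end is at scene (282,218), centred over the rim in columns. Lowering with the small correction and watching force.

>>> step_arm(rows=[[3,0,3,0,0],[2,8,3,0,0],[0,12,0,0,0],[0,14,0,0,0],[0,14,0,0,0],[0,12,0,0,0],[0,6,0,0,0],[0,0,0,0,0]])

```text
time_s: 10.1
tcp_pos: [0.5519, -0.1816, 0.4544]
tcp_rot: [[-0.938, -0.047, 0.342], [-0.343, 0.014, -0.939], [0.039, -0.999, -0.029]]
ft_force: [-0.4, 0.3, 0.2]
grip_width: 0.193
```

```bash
python3 - <<'E'
from workcell import r
from h import *
s=r.sense();print(s["tcp_pos"],s["tcp_rot"].round(3).tolist(),s["ft_force"],s["grip_width"])
d={n:r.camera(n) for n in("scene",)}
a=cv2.resize(d["scene"]["frame"][150:310,220:350],None,fx=3,fy=3,interpolation=2)
cv2.imwrite("pics/z7.png",a[:,:,::-1])
P=s["tcp_pos"]+s["tcp_rot"][:,1]*.2877; print(P)
print(go(s,[.541,-.176,.172],.2877))
E
```

```text
[ 0.55188229 -0.18156857  0.45443619] [[-0.938, -0.047, 0.342], [-0.343, 0.014, -0.939], [0.039, -0.999, -0.029]] [-0.42427047  0.34252458  0.24893372] 0.19300003037037544
[ 0.53832076 -0.17754022  0.16708424]
[-2.8 -5.  -0.7]
```

View pics/z7.png

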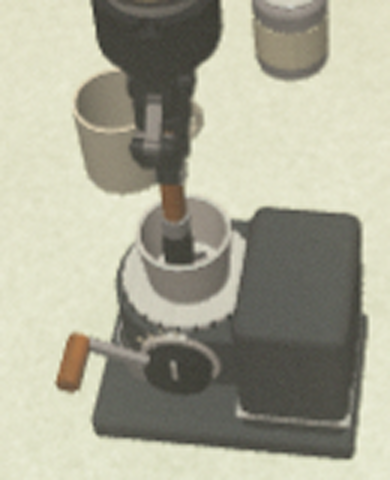

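The bristles are inside the throat, at scene about (280,235), bottom ≈ 38 mm below the rim with no contact force. Dwell, then lift and return.

>>> step_arm(rows=[[0,0,0,0,0],[0,0,0,0,0],[0,0,0,0,0],[0,0,0,0,0],[0,0,0,0,0],[0,0,0,0,0],[0,-8,0,0,0],[0,-14,0,0,0],[0,-14,0,0,0],[0,-16,0,0,0],[0,-20,0,0,0],[0,-16,0,0,0],[0,-8,0,0,0],[0,0,0,0,0]])

```text
time_s: 11.9
tcp_pos: [0.5565, -0.1828, 0.5628]
tcp_rot: [[-0.939, -0.039, 0.343], [-0.343, 0.01, -0.939], [0.033, -0.999, -0.022]]
ft_force: [-0.1, -0.1, -0.3]
grip_width: 0.187
```

```bash
python3 - <<'E'
from workcell import r
from h import *
s=r.sense();print(s["tcp_pos"],s["tcp_rot"].round(3).tolist(),s["ft_force"],s["grip_width"])
P=s["tcp_pos"]+s["tcp_rot"][:,1]*.2877; print(P)
print(go(s,[.620,.285,.25],.2877))
# pot mouth/foot by mask, from cam3 (pot alone)
e=pickle.load(open("cam3.pkl","rb"))
for n,(x0,y0,x1,y1) in {"scene":(362,138,392,176),"top":(180,168,210,196)}.items():
    f=cv2.GaussianBlur(e[n]["frame"],(0,0),.7)[y0:y1,x0:x1].astype(int); g=f.sum(2)//3
    bg=np.median(e[n]["frame"][y0-12:y0,x0:x1].reshape(-1,3),0)
    m=(np.abs(f-bg).sum(2)>60)
    print(n,bg); 
    for v in range(0,y1-y0):
        xs=np.nonzero(m[v])[0]
        if len(xs): print(v+y0,xs.min()+x0,xs.max()+x0,end="; ")
    print()
E
```

```text
[ 0.5564806  -0.18277645  0.56282611] [[-0.939, -0.039, 0.343], [-0.343, 0.01, -0.939], [0.033, -0.999, -0.022]] [-0.06773131 -0.06164383 -0.32867079] 0.18675855548027778
[ 0.54538732 -0.18004146  0.27535307]
[-230.6   26.9 -410.6]
scene [207. 204. 177.]
142 375 379; 143 372 382; 144 370 383; 145 369 384; 146 369 385; 147 369 386; 148 369 386; 149 369 386; 150 369 386; 151 369 385; 152 369 385; 153 370 384; 154 370 384; 155 369 384; 156 369 384; 157 368 384; 158 368 384; 159 368 384; 160 367 385; 161 366 385; 162 366 385; 163 366 385; 164 366 385; 165 366 385; 166 367 385; 167 368 385; 168 369 384; 169 370 383; 170 371 381; 171 375 377; 
top [146. 147. 122.]
169 191 192; 170 187 195; 171 186 197; 172 185 199; 173 184 203; 174 183 204; 175 183 205; 176 182 206; 177 182 207; 178 182 208; 179 182 208; 180 182 208; 181 182 208; 182 182 209; 183 183 209; 184 183 208; 185 184 208; 186 185 208; 187 187 208; 188 188 207; 189 189 206; 190 190 205; 191 191 204; 192 193 203; 193 195 201;
```

```bash
python3 - <<'E'
from h import *
e=pickle.load(open("cam3.pkl","rb"))
S,T=e["scene"],e["top"]
print("mouth",plane(T,(192.8,180),.066),plane(S,(377.5,148.2),.066),tri(S,(377.5,148.2),T,(192.8,180)))
print("foot T",plane(T,(196.7,181),.0))
# predicted outline for candidate pot centres
t=np.linspace(0,2*np.pi,60)
for c in((.6185,.285),(.614,.279)):
    for n in e:
        m=proj(e[n],np.c_[c[0]+.026*np.cos(t),c[1]+.026*np.sin(t),0*t+.066]);f=proj(e[n],np.c_[c[0]+.03*np.cos(t),c[1]+.03*np.sin(t),0*t])
        print(c,n,"mouth",m.min(0).round(1),m.max(0).round(1),"foot",f.min(0).round(1),f.max(0).round(1))
E
```

```text
mouth [0.6141538  0.27976562 0.066     ] [0.62187318 0.284314   0.066     ] (array([0.61822524, 0.28298201, 0.06393337]), np.float64(0.00851528701409127))
foot T [0.62346945 0.28970993 0.        ]
(0.6185, 0.285) scene mouth [367.7 141.9] [385.3 153.8] foot [365.1 157. ] [384.8 170.8]
(0.6185, 0.285) top mouth [181.3 169. ] [200.6 187.9] foot [187.8 172.4] [208.7 193.1]
(0.614, 0.279) scene mouth [365.5 142.7] [383.3 154.8] foot [363.1 157.9] [382.8 171.7]
(0.614, 0.279) top mouth [183.4 170.6] [202.7 189.6] foot [189.8 174. ] [210.8 194.6]
```

>>> step_arm(rows=[[-10,0,-17,0,0],[-19,0,-34,0,0],[-19,0,-34,0,0],[-19,0,-34,0,0],[-19,0,-34,0,0],[-19,0,-34,0,0],[-19,0,-34,0,0],[-19,0,-34,0,0],[-19,0,-34,0,0],[-19,0,-34,0,0],[-19,0,-34,0,0],[-10,0,-20,0,0],[0,0,0,0,0]])

```text
time_s: 13.52
tcp_pos: [0.6222, 0.2707, 0.5506]
tcp_rot: [[-0.935, -0.064, 0.348], [-0.35, 0.015, -0.937], [0.055, -0.998, -0.036]]
ft_force: [-0.4, -0.9, -0.5]
grip_width: 0.187
```

```bash
cat > n.py <<'E'
from workcell import r
from h import *
import sys
s=r.sense();a=[float(v) for v in sys.argv[1:5]]
print(s["time_s"],s["tcp_pos"].round(4),s["tcp_rot"][:,1].round(3),"ft",s["ft_force"].round(1),s["joint_positions"].round(2))
print("pt",(s["tcp_pos"]+s["tcp_rot"][:,1]*a[3]).round(4),"go",go(s,a[:3],a[3]))
E
python3 n.py .6185 .2855 .09 .2877
```

```text
13.525 [0.6222 0.2707 0.5506] [-0.064  0.015 -0.998] ft [-0.4 -0.9 -0.5] [0.26 0.24 1.38 0.03 1.59 1.47]
pt [0.6039 0.275  0.2635] go [-26.8 172.3   1.6]
```

>>> step_arm(rows=[[-10,10,0,0,0],[-10,20,0,0,0],[-7,20,1,0,0],[0,25,0,0,0],[0,25,0,0,0],[0,25,0,0,0],[0,20,0,0,0],[0,10,0,0,0],[0,0,0,0,0]])

```text
time_s: 14.65
tcp_pos: [0.6408, 0.275, 0.3775]
tcp_rot: [[-0.938, -0.073, 0.339], [-0.341, 0.011, -0.94], [0.065, -0.997, -0.035]]
ft_force: [-0.1, -0.1, 0.2]
grip_width: 0.188
```

```bash
python3 n.py .6185 .2855 .085 .2877; python3 - <<'E'
from workcell import r
from h import *
d={n:r.camera(n) for n in("scene","top")};pickle.dump(d,open("cam5.pkl","wb"))
a=cv2.resize(d["scene"]["frame"][60:190,310:440],None,fx=3,fy=3,interpolation=2)
b=cv2.resize(d["top"]["frame"][120:250,130:260],None,fx=3,fy=3,interpolation=2)
cv2.imwrite("pics/z8.png",np.hstack([a,b])[:,:,::-1])
E
```

```text
14.65 [0.6408 0.275  0.3775] [-0.073  0.011 -0.997] ft [-0.1 -0.1  0.2] [0.26 0.37 1.53 0.03 1.32 1.47]
pt [0.6196 0.2782 0.0905] go [-1.8  5.7 -7.1]
```

View pics/z8.png

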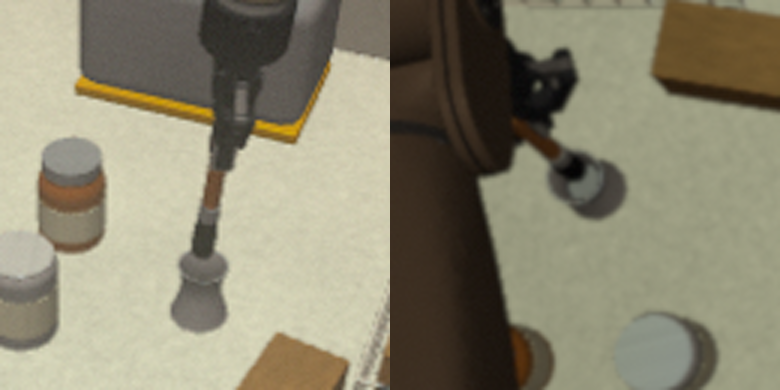

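The bristle end is over the mouth: scene (378,146) against mouth (377.5,148), top (191,177) against mouth about (192,179). Nudging laterally, then lowering into the pot.

>>> step_arm(rows=[[-2,0,-6,0,0],[0,8,0,0,0],[0,10,0,0,0],[-1,10,0,0,0],[-1,10,1,0,0],[-1,10,0,0,0],[0,10,1,0,0],[0,8,0,0,0],[0,4,0,0,0],[0,0,0,0,0]])

```text
time_s: 16.0
tcp_pos: [0.6399, 0.2822, 0.3065]
tcp_rot: [[-0.938, -0.067, 0.34], [-0.341, 0.012, -0.94], [0.059, -0.998, -0.035]]
ft_force: [-0.4, -0.0, -1.4]
grip_width: 0.184
```

```bash
python3 n.py .6165 .2855 .01 .2877
```

```text
16.0 [0.6399 0.2822 0.3065] [-0.067  0.012 -0.998] ft [-0.4 -0.  -1.4] [0.27 0.43 1.57 0.03 1.2  1.48]
pt [0.6205 0.2858 0.0195] go [ 3.3  9.7 -0.7]
```

>>> step_arm(rows=[[1,4,0,0,0],[1,3,0,0,0],[0,2,0,0,0],[0,0,0,0,0]])

```text
time_s: 16.5
tcp_pos: [0.6375, 0.2818, 0.2983]
tcp_rot: [[-0.938, -0.065, 0.34], [-0.341, 0.013, -0.94], [0.057, -0.998, -0.035]]
ft_force: [-0.4, -0.7, 0.3]
grip_width: 0.191
```

```bash
python3 n.py .6165 .2855 .01 .2877
```

```text
16.5 [0.6375 0.2818 0.2983] [-0.065  0.013 -0.998] ft [-0.4 -0.7  0.3] [0.27 0.44 1.58 0.03 1.18 1.48]
pt [0.6187 0.2855 0.0112] go [ 2.   1.4 -0.7]
```

Bristle end ≈ 3 mm above the pot floor with no force. Releasing and rising.

>>> step_arm(rows=[[0,1,0,0,0],[0,0,0,0,0.3],[0,0,0,0,0.6],[0,0,0,0,1],[0,0,0,0,1],[0,0,0,0,1],[0,0,0,0,1],[0,-10,0,0,1],[0,-15,0,0,1],[0,-25,0,0,1],[0,-25,0,0,1],[0,-30,0,0,1],[0,-30,0,0,1],[0,-10,0,0,1],[0,0,0,0,1]])

```text
time_s: 18.38
tcp_pos: [0.6471, 0.2797, 0.4556]
tcp_rot: [[-0.939, -0.057, 0.34], [-0.342, 0.015, -0.94], [0.048, -0.998, -0.034]]
ft_force: [0.6, -0.1, -0.6]
grip_width: 1.001
```

```bash
python3 n.py .5 -.275 .33 .173; python3 - <<'E'
from workcell import r
from h import *
d={n:r.camera(n) for n in("scene","top")};pickle.dump(d,open("cam6.pkl","wb"))
a=cv2.resize(d["scene"]["frame"][60:190,310:440],None,fx=3,fy=3,interpolation=2)
b=cv2.resize(d["top"]["frame"][120:250,130:260],None,fx=3,fy=3,interpolation=2)
cv2.imwrite("pics/z9.png",np.hstack([a,b])[:,:,::-1])
E
```

```text
18.375 [0.6471 0.2797 0.4556] [-0.057  0.015 -0.998] ft [ 0.6 -0.1 -0.6] [0.26 0.33 1.43 0.03 1.43 1.48]
pt [0.6373 0.2823 0.2828] go [321.5 -47.8 475.4]
```

View pics/z9.png

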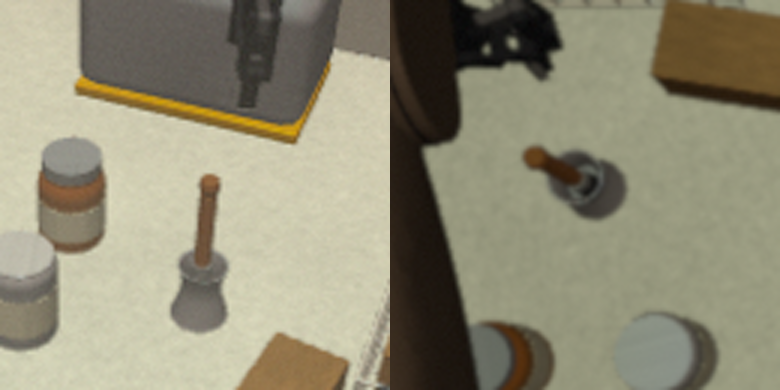

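The brush stands upright in its pot exactly as before: bead at scene (380,121), top (178,172), and the pot has not moved. Going to the lever with fingers shut.

>>> step_arm(rows=[[10,-10,15,0,0.6],[21,-2,31,0,0],[21,-2,31,0,0],[21,-2,31,0,0],[21,-2,31,0,0],[21,-2,31,0,0],[21,-2,31,0,0],[21,-2,31,0,0],[21,-2,31,0,0],[21,-2,31,0,0],[21,-2,31,0,0],[21,-2,31,0,0],[21,-2,31,0,0],[21,-2,31,0,0],[20,0,30,0,0],[0,0,0,0,0]])

```text
time_s: 20.48
tcp_pos: [0.5019, -0.2722, 0.4831]
tcp_rot: [[-0.939, -0.085, 0.332], [-0.335, 0.013, -0.942], [0.076, -0.996, -0.041]]
ft_force: [0.6, -0.6, -0.2]
grip_width: 0.003
```

```bash
python3 n.py .5 -.279 .22 .173
```

```text
20.475 [ 0.5019 -0.2722  0.4831] [-0.085  0.013 -0.996] ft [ 0.6 -0.6 -0.2] [-0.67  0.02  1.73 -0.04  1.46  0.57]
pt [ 0.4871 -0.2699  0.3107] go [-16.   89.2  16.5]
```

>>> step_arm(rows=[[-8,0,8,0,0],[-8,10,8,0,0],[0,20,0,0,0],[0,25,0,0,0],[0,25,0,0,0],[0,20,0,0,0],[0,10,0,0,0],[0,0,0,0,0]])

```text
time_s: 21.48
tcp_pos: [0.5138, -0.275, 0.3587]
tcp_rot: [[-0.936, -0.094, 0.339], [-0.342, 0.02, -0.939], [0.082, -0.995, -0.051]]
ft_force: [-0.3, 0.2, 0.7]
grip_width: 0.002
```

```bash
python3 n.py .5007 -.280 .165 .173; python3 - <<'E'
from workcell import r
from h import *
s=r.sense();c=r.camera("scene")
f=c["frame"];h=cv2.cvtColor(f,cv2.COLOR_RGB2HSV)
x0,y0,x1,y1=228,250,266,292
m=((h[y0:y1,x0:x1,0]<18)&(h[y0:y1,x0:x1,1]>110)).astype(np.uint8)
k,_=cv2.findContours(m,0,2);k=max(k,key=cv2.contourArea);print("bar now",cv2.minAreaRect(k+np.array([x0,y0])))
P=s["tcp_pos"]+s["tcp_rot"][:,1]*.173;print("tip px",proj(c,[P]),"bar pred",proj(c,[[.4995,-.2755,.15]]))
cv2.imwrite("pics/z10.png",cv2.resize(f[150:310,210:350],None,fx=4,fy=4,interpolation=2)[:,:,::-1])
E
```

```text
21.475 [ 0.5138 -0.275   0.3587] [-0.094  0.02  -0.995] ft [-0.3  0.2  0.7] [-0.66  0.14  1.83 -0.04  1.25  0.58]
pt [ 0.4975 -0.2715  0.1865] go [-1.8 20.9 10.2]
bar now ((243.7353057861328, 270.058837890625), (6.790997505187988, 17.70509910583496), 14.03624439239502)
tip px [[240.71747236 259.51600586]] bar pred [[243.28449392 270.76256384]]
```

>>> step_arm(rows=[[-1,0,5,0,0],[-1,4,5,0,0],[0,8,0,0,0],[0,5,0,0,0],[0,0,0,0,0]])

```text
time_s: 22.15
tcp_pos: [0.5186, -0.2848, 0.3432]
tcp_rot: [[-0.937, -0.089, 0.339], [-0.342, 0.017, -0.94], [0.078, -0.996, -0.046]]
ft_force: [-0.3, -0.1, 0.6]
grip_width: 0.001
```

```bash
python3 n.py .5007 -.280 .159 .173
```

```text
22.15 [ 0.5186 -0.2848  0.3432] [-0.089  0.017 -0.996] ft [-0.3 -0.1  0.6] [-0.67  0.18  1.82 -0.05  1.22  0.57]
pt [ 0.5031 -0.2819  0.1709] go [ 0.7 12.1 -2. ]
```

Over the bar. Pressing down in steps while following the arc and reading the force.

>>> step_arm(rows=[[0,5,-1,0,0],[0,5,-1,0,0],[0,5,0,0,0],[1,5,0,0,0],[0,5,0,0,0],[0,0,0,0,0]])

```text
time_s: 22.9
tcp_pos: [0.5149, -0.2832, 0.3262]
tcp_rot: [[-0.936, -0.092, 0.34], [-0.342, 0.014, -0.939], [0.082, -0.996, -0.045]]
ft_force: [0.6, 2.7, 3.2]
grip_width: 0.002
```

```bash
python3 n.py .5007 -.280 .145 .173
```

```text
22.9 [ 0.5149 -0.2832  0.3262] [-0.092  0.014 -0.996] ft [0.6 2.7 3.2] [-0.67  0.19  1.85 -0.05  1.19  0.57]
pt [ 0.499  -0.2808  0.154 ] go [-2.6  8.8  0.2]
```

>>> step_arm(rows=[[0,6,0,0,0],[0,6,0,0,0],[0,6,0,0,0],[0,6,0,0,0],[0,6,0,0,0],[0,6,0,0,0],[0,0,0,0,0]])

```text
time_s: 23.78
tcp_pos: [0.5109, -0.2843, 0.3018]
tcp_rot: [[-0.934, -0.103, 0.341], [-0.344, 0.009, -0.939], [0.094, -0.995, -0.044]]
ft_force: [-1.1, 0.8, 3.7]
grip_width: -0.002
```

```bash
python3 n.py .4950 -.281 .13 .173
```

```text
23.775 [ 0.5109 -0.2843  0.3018] [-0.103  0.009 -0.995] ft [-1.1  0.8  3.7] [-0.67  0.21  1.87 -0.06  1.15  0.57]
pt [ 0.4931 -0.2828  0.1297] go [-2.4 -0.4 -1. ]
```

>>> step_arm(rows=[[-1,6,0,0,0],[-2,6,0,0,0],[-2,6,0,0,0],[-2,6,0,0,0],[-2,6,0,0,0],[0,0,0,0,0]])

```text
time_s: 24.52
tcp_pos: [0.5156, -0.283, 0.2788]
tcp_rot: [[-0.932, -0.114, 0.344], [-0.346, 0.003, -0.938], [0.106, -0.993, -0.042]]
ft_force: [-3.1, 1.5, 5.2]
grip_width: -0.002
```

```bash
python3 n.py .5039 -.2791 .094 .173
```

```text
24.525 [ 0.5156 -0.283   0.2788] [-0.114  0.003 -0.993] ft [-3.1  1.5  5.2] [-0.67  0.25  1.87 -0.08  1.12  0.59]
pt [ 0.4959 -0.2825  0.1069] go [-10.   12.    0.1]
```

>>> step_arm(rows=[[-3,6,0,0,0],[-3,6,0,0,0],[-2,5,0,0,0],[0,0,0,0,0]])

```text
time_s: 25.02
tcp_pos: [0.5212, -0.2815, 0.2664]
tcp_rot: [[-0.931, -0.121, 0.345], [-0.347, -0.0, -0.938], [0.114, -0.993, -0.042]]
ft_force: [-2.9, 1.4, 6.1]
grip_width: 0.003
```

```bash
python3 n.py .5039 -.2791 .094 .173; python3 - <<'E'
from workcell import r
from h import *
c=r.camera("scene")
cv2.imwrite("pics/z11.png",cv2.resize(c["frame"][180:310,210:350],None,fx=4,fy=4,interpolation=2)[:,:,::-1])
h=cv2.cvtColor(c["frame"],cv2.COLOR_RGB2HSV);x0,y0,x1,y1=222,255,270,310
m=((h[y0:y1,x0:x1,0]<18)&(h[y0:y1,x0:x1,1]>110)).astype(np.uint8)
k,_=cv2.findContours(m,0,2)
for q in k:
    if cv2.contourArea(q)>10: print(cv2.minAreaRect(q+np.array([x0,y0])))
for q in (.75,.8,.85,.9,.95):
    a=.4-q; u=np.array([.966,.259]); xy=np.array([.499,-.2745])+u*.075*(np.cos(.4)-np.cos(a))
    o=np.array([.0052,-.0193])
    print(q,proj(c,[[*xy,.121+.075*np.sin(a)],[*(xy+o),.121+.075*np.sin(a)],[*(xy-o),.121+.075*np.sin(a)]]).round(1).tolist())
E
```

```text
25.025 [ 0.5212 -0.2815  0.2664] [-0.121 -0.    -0.993] ft [-2.9  1.4  6.1] [-0.66  0.27  1.86 -0.08  1.1   0.6 ]
pt [ 0.5002 -0.2816  0.0947] go [-4.4  0.3 -1. ]
0.75 [[246.5, 283.4], [244.3, 291.3], [248.6, 275.7]]
0.8 [[247.3, 284.3], [245.1, 292.2], [249.4, 276.6]]
0.85 [[248.2, 285.2], [246.0, 293.0], [250.3, 277.5]]
0.9 [[249.1, 286.0], [247.0, 293.9], [251.2, 278.3]]
0.95 [[250.2, 286.8], [248.0, 294.7], [252.2, 279.2]]
```

The tip height (0.0947 m) puts the dial near 0.90. Probing gently for the end stop to confirm it.

>>> step_arm(rows=[[-2,2,0,0,0],[0,0,0,0,0]])

```text
time_s: 25.32
tcp_pos: [0.5225, -0.2814, 0.2666]
tcp_rot: [[-0.93, -0.126, 0.346], [-0.348, -0.002, -0.937], [0.119, -0.992, -0.042]]
ft_force: [-2.1, 1.5, 5.6]
grip_width: 0.001
```

```bash
python3 n.py .5039 -.2791 .094 .173
```

```text
25.325 [ 0.5225 -0.2814  0.2666] [-0.126 -0.002 -0.992] ft [-2.1  1.5  5.6] [-0.65  0.28  1.86 -0.09  1.11  0.6 ]
pt [ 0.5007 -0.2817  0.095 ] go [-4.   0.6 -1.3]
```

View pics/z11.png

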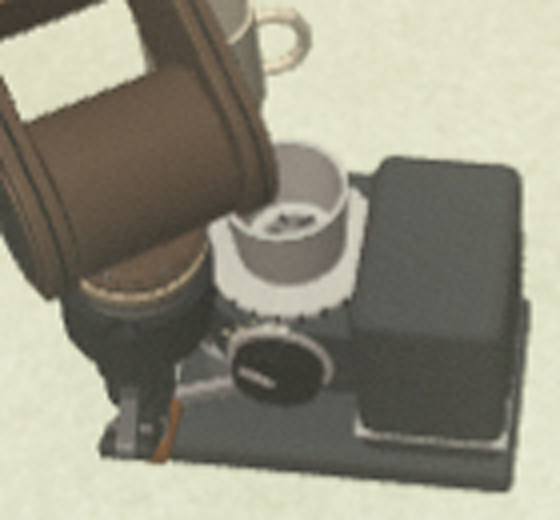

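Lever is well down: the bar shows behind the finger at scene (252,287), and the dial's white mark has turned from upright. I'll measure the mark's angle on the dial face by casting rays in the before and after pictures.

```bash
python3 - <<'E'
from workcell import r
from h import *
c0=pickle.load(open("cam.pkl","rb"))["scene"];c1=r.camera("scene")
u=np.array([np.cos(np.radians(15.2)),np.sin(np.radians(15.2)),0]);n=np.array([-u[1],u[0],0])
bar=np.array([.499,-.2745,.150]);ax=bar+u*.069;ax[2]=.121
def onface(c,p,lat):
    o,d=ray(c,p);q=ax+n*(.084-lat); t=n@(q-o)/(n@d);P=o+t*d-q;return np.array([P@u,P[2]])
for nm,c in(("rest",c0),("now",c1)):
    g=cv2.cvtColor(c["frame"],cv2.COLOR_RGB2GRAY).astype(int)
    x0,y0,x1,y1=268,263,292,282
    w=g[y0:y1,x0:x1]
    yy,xx=np.mgrid[y0:y1,x0:x1]
    inner=((xx-279.5)/8.)**2+((yy-272)/6.5)**2<1
    m=inner&(w>80)
    ys,xs=yy[m],xx[m];wt=w[m]-60.
    P=np.array([onface(c,(a,b),.070) for a,b in zip(xs,ys)])
    mu=np.average(P,0,wt);C=np.cov(P.T,aweights=wt);e,v=np.linalg.eigh(C);ang=np.degrees(np.arctan2(v[1,1],v[0,1]))%180
    print(nm,len(xs),"centre mm",mu*1000,"angle deg",ang,"axes",np.sqrt(e)*1000)
    print(np.c_[xs,ys,w[m]].tolist())
E
```

```text
rest 14 centre mm [ 0.85712114 11.40173343] angle deg 87.27011536423576 axes [1.26979382 7.58616285]
[[277, 270, 112], [278, 270, 89], [276, 271, 88], [277, 271, 137], [278, 271, 113], [277, 272, 116], [278, 272, 118], [277, 273, 102], [278, 273, 113], [277, 274, 98], [278, 274, 114], [277, 275, 90], [278, 275, 113], [278, 276, 95]]
now 18 centre mm [-6.44835259  2.91687158] angle deg 134.41084493980227 axes [2.44424678 5.14779986]
[[272, 272, 112], [272, 273, 143], [273, 273, 119], [274, 273, 110], [272, 274, 108], [273, 274, 123], [274, 274, 140], [275, 274, 123], [276, 274, 111], [273, 275, 82], [274, 275, 103], [275, 275, 123], [276, 275, 142], [277, 275, 115], [278, 275, 89], [276, 276, 104], [277, 276, 109], [278, 276, 94]]
```

>>> step_arm(rows=[[-2,4,0,0,0],[0,0,0,0,0]])

```text
time_s: 25.62
tcp_pos: [0.5237, -0.2812, 0.2656]
tcp_rot: [[-0.929, -0.131, 0.346], [-0.349, -0.002, -0.937], [0.123, -0.991, -0.043]]
ft_force: [-4.4, 1.1, 7.3]
grip_width: -0.0
```

```bash
python3 n.py .5039 -.2791 .094 .173
```

```text
25.625 [ 0.5237 -0.2812  0.2656] [-0.131 -0.002 -0.991] ft [-4.4  1.1  7.3] [-0.65  0.28  1.86 -0.09  1.11  0.61]
pt [ 0.5011 -0.2816  0.0941] go [-3.5 -0.3 -1.4]
```

>>> step_arm(rows=[[-2,6,0,0,0]])

```text
time_s: 25.75
tcp_pos: [0.5253, -0.2809, 0.2624]
tcp_rot: [[-0.929, -0.131, 0.346], [-0.349, -0.003, -0.937], [0.124, -0.991, -0.043]]
ft_force: [-5.3, 3.4, 23.0]
grip_width: 0.001
```

```bash
python3 n.py .5039 -.2791 .094 .173
```

```text
25.75 [ 0.5253 -0.2809  0.2624] [-0.131 -0.003 -0.991] ft [-5.3  3.4 23. ] [-0.65  0.29  1.86 -0.09  1.1   0.61]
pt [ 0.5026 -0.2813  0.0909] go [-1.6 -3.3 -1.7]
```

>>> step_arm(rows=[[-1,4,0,0,0]])

```text
time_s: 25.88
tcp_pos: [0.5261, -0.2809, 0.2623]
tcp_rot: [[-0.928, -0.135, 0.346], [-0.349, -0.003, -0.937], [0.127, -0.991, -0.044]]
ft_force: [-10.3, 4.5, 22.8]
grip_width: -0.001
```

```bash
python3 n.py .5039 -.2791 .094 .173
```

```text
25.875 [ 0.5261 -0.2809  0.2623] [-0.135 -0.003 -0.991] ft [-10.3   4.5  22.8] [-0.65  0.29  1.85 -0.09  1.11  0.61]
pt [ 0.5028 -0.2814  0.0909] go [-1.5 -3.3 -1.9]
```

Force jumped to 23 N with the tip fixed at 0.0909 m, which is the end stop (0.95). The third click is therefore at tip ≈ 0.094. Backing off about 2–3 mm into the notch.

>>> step_arm(rows=[[0,0,0,0,0],[0,-1,0,0,0],[0,1,0,0,0]])

```text
time_s: 26.25
tcp_pos: [0.5263, -0.2814, 0.2666]
tcp_rot: [[-0.928, -0.137, 0.347], [-0.35, -0.005, -0.937], [0.13, -0.991, -0.043]]
ft_force: [-1.2, 2.2, 6.7]
grip_width: -0.002
```

```bash
python3 n.py .5039 -.2791 .094 .173; python3 -c "
from workcell import r
for i in range(8): r.camera('top')
"; python3 n.py .5039 -.2791 .094 .173
```

```text
26.25 [ 0.5263 -0.2814  0.2666] [-0.137 -0.005 -0.991] ft [-1.2  2.2  6.7] [-0.65  0.29  1.85 -0.1   1.11  0.61]
pt [ 0.5027 -0.2822  0.0952] go [-2.4  1.1 -2.4]
26.65 [ 0.5264 -0.2814  0.2666] [-0.137 -0.005 -0.991] ft [-2.3  0.6  7.5] [-0.65  0.29  1.85 -0.1   1.12  0.61]
pt [ 0.5027 -0.2822  0.0952] go [-2.4  1.  -2.4]
```

>>> step_arm(rows=[[0,3,0,0,0]])

```text
time_s: 26.78
tcp_pos: [0.5266, -0.2814, 0.2654]
tcp_rot: [[-0.928, -0.136, 0.347], [-0.349, -0.005, -0.937], [0.129, -0.991, -0.043]]
ft_force: [-2.8, 4.2, 13.0]
grip_width: -0.003
```

```bash
python3 -c "
from workcell import r
for i in range(8): r.camera('top')
"; python3 n.py .5039 -.2791 .094 .173
```

```text
27.175 [ 0.5266 -0.2813  0.2654] [-0.136 -0.005 -0.991] ft [-1.4  2.9 10.4] [-0.65  0.29  1.85 -0.1   1.11  0.61]
pt [ 0.5031 -0.2821  0.094 ] go [-1.8 -0.1 -2.6]
```

The dial is steady at ≈ 0.90. One last numeric check that the bystanders haven't moved, then I hand in.

```bash
python3 - <<'E'
from workcell import r
from h import *
d0=pickle.load(open("cam.pkl","rb"));N={n:r.camera(n) for n in("scene","top")}
B={"scene":{"jar/tin":(300,100,350,178),"mug":(244,172,290,214),"brush+pot":(362,114,394,174),"tea":(378,170,428,225),"pepper":(165,315,198,356),"tamper":(245,355,275,392),"sauce":(288,338,325,392)},
"top":{"sauce":(420,135,460,170),"tamper":(438,176,465,202),"brush+pot":(170,164,212,196),"tea":(215,118,272,160),"jars":(145,222,240,256),"mug":(274,246,308,288),"pepper":(445,246,473,268)}}
for n in N:
    for k,(a,b,c,e) in B[n].items():
        D=np.abs(N[n]["frame"][b:e,a:c].astype(int)-d0[n]["frame"][b:e,a:c]).max(2);print(n,k,"changed px",int((D>40).sum()),"of",D.size)
E
```

```text
scene jar/tin changed px 0 of 3900
scene mug changed px 678 of 1932
scene brush+pot changed px 42 of 1920
scene tea changed px 0 of 2750
scene pepper changed px 0 of 1353
scene tamper changed px 0 of 1110
scene sauce changed px 0 of 1998
top sauce changed px 38 of 1400
top tamper changed px 272 of 702
top brush+pot changed px 3 of 1344
top tea changed px 0 of 2394
top jars changed px 0 of 3230
top mug changed px 0 of 1428
top pepper changed px 0 of 616
```

```bash
python3 n.py .5039 -.2791 .094 .173; python3 -c "
from workcell import r
print(r.finish_job())"
```

```text
27.275 [ 0.5266 -0.2813  0.2654] [-0.136 -0.005 -0.991] ft [-1.5  3.2  9.2] [-0.65  0.29  1.85 -0.1   1.11  0.61]
pt [ 0.5031 -0.2821  0.094 ] go [-1.8 -0.1 -2.6]
the job is handed in; nothing more can be done
None
```

The grinder job is done and handed in at about 27 s, with the arm still holding the lever at full speed.

- **Brush:** I dipped the bristles about 38 mm below the throat rim and held them there for roughly 0.75 s without contact force. I then stood the brush back upright in its pot before touching the lever.
- **Lever:** I pressed it with shut fingertips to the end stop (23 N, tip height 0.0909 m), then backed off about 3 mm. That puts the dial at about 0.90, held steady at about 9–10 N.
- **Everything else:** comparing pictures from before and after, each bystander looks unchanged in at least one view. Where the other view differed (mug, tamper, sauce), I put it down to the arm being in front. The pot looks unmoved, and the brush stands within about a pixel of where it started.

**Checks that disagreed:**
- The white mark on the dial suggested about 0.82 rad. It was a coarse measurement, so I relied on the end stop instead.
- The two cameras differed by 3–9 mm on some points.
- The tool leaned about 8° by the end, from drift during the moves. It did no visible harm.

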